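# Run the macadamia sample through the nut counter

### The arm

A 6-joint arm with a two-finger parallel gripper is mounted at the origin on the work surface. World frame = base frame: x ahead of the robot, y to its left, z up, the work surface at z = 0. Lengths are in m, angles in rad, forces in N, time in s.
With the tool pointing down it reaches from about 0.375 to 0.975 m from the base axis. Payload 3.8 kg.
Tool frame: the origin (TCP) lies on the centre line of the jaws, within the pads' length; the fingertips stand 14 mm ahead of it and the grasp point (between the pads) lies 5 mm behind it; z points along the fingers, y is the line along which they close (so a half turn about z gives the same grasp; the last joint's range is limited). The gripper opens to 85 mm and grips with 20 to 120 N. Pads are 22 mm wide; open, the fingers measure 114 mm over their backs; the gripper's body (76 mm by 85 mm) begins 54 mm behind the grasp point. The pads swing forward as they close: fully open they stand 13 mm farther back than shut.
Start: joints at [1.251, 0.264, 1.604, -0, 1.274, -0.037], TCP at [0.188, 0.648, 0.245] pointing down, gripper open.
Joint ranges: [-2.63, 2.63], [-0.94, 2.18], [0.31, 2.57], [-1.31, 4.45], [0, 2.66], [-2.55, 2.55]. Speed limits (rad/s): [2.57, 2.57, 3.14, 3.14, 3.14, 3.14].

### API

Orientations are given as a rotation vector (axis times angle).
In Python, from workcell import bot, eyes, spot_in gives the robot as it stands.
- The arm moves only by the tool carry_out, never from a script. Its argument "series" is text: rows parted by semicolons, each of 4 numbers parted by spaces: the shift along the world's x, y, z in m, then the turn about the world's z in degrees. In form: tx ty tz roll; .... A call has 1 to 20 rows; each row shifts and turns the commanded pose from where the row before left it; what a row does not reach is not made up. A row lasts 1/8 s, in which the tool goes at most 62.5 mm and 10.7 degrees, less where a joint would pass 70% of its speed; a pose out of reach is approached as far as the arm can. A call is refused whole if a number of a shift passes 0.0625 or a number of a turn 10.7, either way. A call with a gripper value outside its range is refused whole. "jaw" is the gripper command: -1 is shut, 1 is fully open, values between are in proportion, set as the call begins (left out, the last holds). The fingers move at their own pace and stop on an object; "grip_force" is the grip in N (left out, the last holds). Time passes only in rows, so rows that do not move let the fingers close. It gives the time, the measured TCP pose, the force, the opening and the grip force at its end, in the units of the state.
- bot.read_state(): the state, without advancing time (a new reading comes with each control period).
- eyes.read_camera(name): name is "side" or "top"; returns (picture, depth): 400x640x3 uint8, blue, green, red; 400x640 float32, m along the optical axis (not along the pixel's ray), 0 where there is no reading.
- eyes.get_calibration(name): a dict with "K" (3x3 intrinsics, pixels), "position" and "rotation" of the camera in the world. Camera axes: x right, y down, z forward; pixel columns grow to the right and rows downward; lengths in m; the calibration is good to about 2 mm. A picture is of the moment at which its call begins. get_calibration takes no time and is no camera call.
- bot.finish_job(): hands the job in; it is judged then, once.
Trained networks look in the newest picture that a camera, given by its name, has taken for a name from the list of things; names that differ only in an ending like _2 or _b are one class to them, and where a whole thing is asked for, a point or a joint stands for the part that bears it (a point fixed in the world has none). Each returns a list of dicts, best first, with "score" (0 to 1); they miss things now and then, are a little off and sometimes report something else, mostly with a low value. They report only what shows in the picture. A call takes as long as a camera call. They do not tell look-alikes from the thing itself.
- spot_in(camera, target): "rect" ([centre column, centre row, width, height] in pixels, round what is visible of it).
The state is a dict: "time": time; "q": joint angles; "joint_vel": joint speeds; "joint_torque": joint torques, N m; "tool_pos": TCP position; "tcp_rot": TCP orientation; "wrist_force": force on the tool from outside, world axes, zero at the start; "torque": the same for the moment, N m; "width": opening from 0.0 (shut) to 1.0 (fully open); "grip_force": force on a finger pad.
Only numpy, scipy, OpenCV 4.12 (cv2) and the standard library are available. Lean on these libraries where they do the work, as an engineer would, in place of code of your own. Each camera call takes 0.05 s, during which the arm holds its last target. There are 200 camera calls.

### The job

Tip all eight macadamias from the steel sample tray into the hopper of the nut counter while its gate is still shut, and stand the empty tray back upright on the bench. Then take the gate knob and, counting the clicks, turn it clockwise to the third, the setting for nuts, and no further; the gate springs shut when let go, so hold the knob there while all the nuts run down into the catch tub, and finish still holding it at the third click. Leave the two sample pots and the spoon where they are.

Things in the scene. Friction and masses are not known exactly. Their poses are not given: they have to be found in the camera images.
- counter: bench nut counter of sheet steel, fixed to the bench; origin under it on the bench, z up. Flared open hopper at its +y end, catch tub at its -y end: nuts run down a straight trough (floor sloping 23 degrees, 116 mm wide at the back, 132 mm at the gate) towards -y, stop at the gate flap across its end (y = -78 mm), then fall into the tub. Hopper rim 190 mm high, y = 0 to +176 mm
- hopper_mouth (a point): middle of the hopper's open mouth, at rim height (190 mm); axes as the counter's. The flared rim lies 94 mm to either side in x and 90 mm behind it (+y); towards -y the hopper is open to the trough. The trough floor lies 61 mm below it
- tub_floor (a point): middle of the inner floor of the white catch tub built into the counter, 146 x 154 mm inside (x, y), walls 45 mm high, open on top; axes as the counter's. Steel guards 115 mm high stand on its +x and -y sides
- knob_grip (a point): black bar-grip knob on the gate's vertical spindle; this point is in the middle of the bar, on the spindle axis, 166 mm above the bench. Bar 46 mm long (its x), 16 mm wide (its y), 36 mm high; under it a flange 46 mm across, top 18 mm below it. White line on the -x end: the pointer, over a fixed disc with a dash (shut) and five dots (clicks). At shut its axes are the counter's
- knob (a joint): turn of knob, spindle and gate flap in rad: 0 shut, grows clockwise seen from above. A notched plate and sprung ball click every 24 degrees: 0.419, 0.838, 1.257 (third), 1.676, 2.094 (end). A return spring shuts it when let go: 0.08 N m at shut, 0.105 at the third click; each click adds or takes up to 0.05 N m. The flap, 140 mm long, top 141 mm high, swings out over the tub
- tray: loose steel sample tray, 157 mm long (x), 114 mm wide (y), about 240 g, handle plate included; origin under it, z up. Floor 4 mm thick, side walls 33 mm high; at the -x end a ramped pouring lip (25 degrees) climbs from x = -45 mm to its edge at x = -80 mm, 17 mm high; at the +x end (x = 73.5 mm) an upright handle plate
- tray_handle (a point): where to pinch the tray's upright handle plate: 10 mm thick (tray x), 50 mm wide (tray y), top 88 mm above the tray's underside; this point is in its middle, 64 mm above the underside, 73.5 mm from the tray's origin along +x; axes as the tray's
- nut1_c (a point): centre of macadamia nut 1 of 8, in shell: a brown ball 26 mm across, 10 g, loose in the tray at the start
- nut2_c (a point): centre of macadamia nut 2 of 8, in shell: a brown ball 26 mm across, 10 g, loose in the tray at the start
- nut3_c (a point): centre of macadamia nut 3 of 8, in shell: a brown ball 26 mm across, 10 g, loose in the tray at the start
- nut4_c (a point): centre of macadamia nut 4 of 8, in shell: a brown ball 26 mm across, 10 g, loose in the tray at the start
- nut5_c (a point): centre of macadamia nut 5 of 8, in shell: a brown ball 26 mm across, 10 g, loose in the tray at the start
- nut6_c (a point): centre of macadamia nut 6 of 8, in shell: a brown ball 26 mm across, 10 g, loose in the tray at the start
- nut7_c (a point): centre of macadamia nut 7 of 8, in shell: a brown ball 26 mm across, 10 g, loose in the tray at the start
- nut8_c (a point): centre of macadamia nut 8 of 8, in shell: a brown ball 26 mm across, 10 g, loose in the tray at the start
- pot_tall: bystander: lidded white sample pot, 52 mm across, 85 mm high; origin under it
- pot_squat: bystander: lidded white sample pot, 72 mm across, 55 mm high; origin under it
- spoon: bystander: spoon with a wooden handle, 200 mm long, lying along its own x; origin under it
There are look-alikes about, which are no part of the job. There is more than one size of the tray; the one meant has the size given above.

How it is judged:
On the way, in this order (a step that is already met when the one before it is completed fails the run):
1. all eight nuts are in the hopper and chute, behind the shut gate (x of nut1_c in the frame of counter between -0.095 and 0.095 m and y of nut1_c in the frame of counter between -0.08 and 0.17 m and z of nut1_c in the frame of counter between 0.06 and 0.2 m and x of nut2_c in the frame of counter between -0.095 and 0.095 m and y of nut2_c in the frame of counter between -0.08 and 0.17 m and z of nut2_c in the frame of counter between 0.06 and 0.2 m and x of nut3_c in the frame of counter between -0.095 and 0.095 m and y of nut3_c in the frame of counter between -0.08 and 0.17 m and z of nut3_c in the frame of counter between 0.06 and 0.2 m and x of nut4_c in the frame of counter between -0.095 and 0.095 m and y of nut4_c in the frame of counter between -0.08 and 0.17 m and z of nut4_c in the frame of counter between 0.06 and 0.2 m and x of nut5_c in the frame of counter between -0.095 and 0.095 m and y of nut5_c in the frame of counter between -0.08 and 0.17 m and z of nut5_c in the frame of counter between 0.06 and 0.2 m and x of nut6_c in the frame of counter between -0.095 and 0.095 m and y of nut6_c in the frame of counter between -0.08 and 0.17 m and z of nut6_c in the frame of counter between 0.06 and 0.2 m and x of nut7_c in the frame of counter between -0.095 and 0.095 m and y of nut7_c in the frame of counter between -0.08 and 0.17 m and z of nut7_c in the frame of counter between 0.06 and 0.2 m and x of nut8_c in the frame of counter between -0.095 and 0.095 m and y of nut8_c in the frame of counter between -0.08 and 0.17 m and z of nut8_c in the frame of counter between 0.06 and 0.2 m and value of joint knob below 0.15 rad), for 0.2 s.
2. the empty tray stands upright on the bench, let go (height (world z) of tray between -0.006 and 0.006 m and angle between tray's own z axis and vertical below 0.08 rad and contact force between the fingers and tray below 0.1 N), for 0.2 s.
3. the knob is held at its third click (value of joint knob between 1.10664 and 1.40664 rad and contact force between the fingers and knob_c0 above 1 N), for 0.5 s.
At the end, for the whole second after the job is handed in: the gripper's fingers still press on the knob (over 1 N) and it is still, at the third click (1.257 rad) within 0.15 rad; all eight nuts lie in the catch tub; the tray stands flat on the bench (within 6 mm and 0.08 rad), not touched by the fingers (all of step 2 and all of step 3 and velocity of joint knob between -0.1 and 0.1 rad/s and x of nut1_c in the frame of tub_floor between -0.076 and 0.076 m and y of nut1_c in the frame of tub_floor between -0.08 and 0.08 m and z of nut1_c in the frame of tub_floor between 0 and 0.06 m and x of nut2_c in the frame of tub_floor between -0.076 and 0.076 m and y of nut2_c in the frame of tub_floor between -0.08 and 0.08 m and z of nut2_c in the frame of tub_floor between 0 and 0.06 m and x of nut3_c in the frame of tub_floor between -0.076 and 0.076 m and y of nut3_c in the frame of tub_floor between -0.08 and 0.08 m and z of nut3_c in the frame of tub_floor between 0 and 0.06 m and x of nut4_c in the frame of tub_floor between -0.076 and 0.076 m and y of nut4_c in the frame of tub_floor between -0.08 and 0.08 m and z of nut4_c in the frame of tub_floor between 0 and 0.06 m and x of nut5_c in the frame of tub_floor between -0.076 and 0.076 m and y of nut5_c in the frame of tub_floor between -0.08 and 0.08 m and z of nut5_c in the frame of tub_floor between 0 and 0.06 m and x of nut6_c in the frame of tub_floor between -0.076 and 0.076 m and y of nut6_c in the frame of tub_floor between -0.08 and 0.08 m and z of nut6_c in the frame of tub_floor between 0 and 0.06 m and x of nut7_c in the frame of tub_floor between -0.076 and 0.076 m and y of nut7_c in the frame of tub_floor between -0.08 and 0.08 m and z of nut7_c in the frame of tub_floor between 0 and 0.06 m and x of nut8_c in the frame of tub_floor between -0.076 and 0.076 m and y of nut8_c in the frame of tub_floor between -0.08 and 0.08 m and z of nut8_c in the frame of tub_floor between 0 and 0.06 m); the arm keeps its last pose, push and grip.
It fails at once if the knob is turned to the fourth click (more than half-way past the third) (value of joint knob above 1.46608 rad).
It fails at once if the gate is opened before all the nuts are in the counter (value of joint knob above 0.25 rad and not ((x of nut1_c in the frame of counter between -0.095 and 0.095 m and y of nut1_c in the frame of counter between -0.248 and 0.17 m and z of nut1_c in the frame of counter between 0 and 0.2 m) and (x of nut2_c in the frame of counter between -0.095 and 0.095 m and y of nut2_c in the frame of counter between -0.248 and 0.17 m and z of nut2_c in the frame of counter between 0 and 0.2 m) and (x of nut3_c in the frame of counter between -0.095 and 0.095 m and y of nut3_c in the frame of counter between -0.248 and 0.17 m and z of nut3_c in the frame of counter between 0 and 0.2 m) and (x of nut4_c in the frame of counter between -0.095 and 0.095 m and y of nut4_c in the frame of counter between -0.248 and 0.17 m and z of nut4_c in the frame of counter between 0 and 0.2 m) and (x of nut5_c in the frame of counter between -0.095 and 0.095 m and y of nut5_c in the frame of counter between -0.248 and 0.17 m and z of nut5_c in the frame of counter between 0 and 0.2 m) and (x of nut6_c in the frame of counter between -0.095 and 0.095 m and y of nut6_c in the frame of counter between -0.248 and 0.17 m and z of nut6_c in the frame of counter between 0 and 0.2 m) and (x of nut7_c in the frame of counter between -0.095 and 0.095 m and y of nut7_c in the frame of counter between -0.248 and 0.17 m and z of nut7_c in the frame of counter between 0 and 0.2 m) and (x of nut8_c in the frame of counter between -0.095 and 0.095 m and y of nut8_c in the frame of counter between -0.248 and 0.17 m and z of nut8_c in the frame of counter between 0 and 0.2 m))).
It fails at once if the tall pot is pushed away (over 30 mm) (distance of pot_tall from where it was at the start of the episode above 0.03 m).
It fails at once if the squat pot is pushed away (over 30 mm) (distance of pot_squat from where it was at the start of the episode above 0.03 m).
It fails at once if the spoon is pushed away (over 30 mm) (distance of spoon from where it was at the start of the episode above 0.03 m).
It also fails if it takes over 72 s, if anything falls off the work surface, if the arm or the gripper's body presses on something with over 40 N, if the wrist force passes 120 N, or if a joint passes its speed limit or range.

## Working session

There is one attempt and no reset: what is moved stays moved. The work goes in short steps, Python scripts to look and compute and a tool call to move; the robot and the scene stay as the last step left them, time stands still between calls to the robot, and variables do not carry over. Pictures are saved under pics/ and viewed, at most 10 in all, crops included, and the job is handed in when it is done.

Besides the shell and the picture viewer there is one more tool, called after "Request:" as name(argument=value, ...) on one line, values as JSON. carry_out: Moves the arm, as the interface text tells. Its arguments: {"type":"object","properties":{"series":{"type":"string"},"jaw":{"type":"number"},"grip_force":{"type":"number"}},"required":["series"]}

```bash
mkdir -p pics; ls; cat > h.py <<'E'
import numpy as np, cv2
from workcell import bot, eyes, spot_in
def P(cam,depth,u,v,z=None):
    c=eyes.get_calibration(cam);K=np.array(c["K"]);R=np.array(c["rotation"]);t=np.array(c["position"])
    r=R@np.linalg.inv(K)@np.array([u,v,1.0])
    if z is None: return t+r*depth
    return t+r*(z-t[2])/r[2]
def cloud(cam,d):
    c=eyes.get_calibration(cam);K=np.array(c["K"]);R=np.array(c["rotation"]);t=np.array(c["position"])
    v,u=np.mgrid[:d.shape[0],:d.shape[1]]
    p=np.stack([u,v,np.ones_like(u)],-1)@np.linalg.inv(K).T*d[...,None]
    return p@R.T+t
E
python3 - <<'E'
from h import *
np.set_printoptions(precision=3,suppress=True)
for c in("top","side"):
    im,d=eyes.read_camera(c); cv2.imwrite(f"pics/{c}0.png",im); np.save(f"/tmp/{c}0.npy",d)
    k=eyes.get_calibration(c);print(c,np.array(k["position"]),np.array(k["rotation"]).tolist(),k["K"])
    X=cloud(c,d)
    for t in("counter","tray","tray_handle","knob_grip","nut1_c","pot_tall","pot_squat","spoon"):
        for o in spot_in(c,t)[:9]:
            r=o["rect"];u,v=int(r[0]),int(r[1])
            print(t,round(o["score"],2),np.round(r),X[min(max(v,0),399),min(max(u,0),639)])
s=bot.read_state();print(s)
E
```

```text
pics
top [0.224 0.019 1.866] [-2.115623938471554, 2.145534813767904, -0.18330681639295243] [[465.123   0.    327.226]
 [  0.    465.123 198.835]
 [  0.      0.      1.   ]]Traceback (most recent call last):
  File "<stdin>", line 6, in <module>
  File "h.py", line 12, in cloud
    return p@R.T+t
           ~~~~~^~
ValueError: operands could not be broadcast together with shapes (400,640) (3,)
```

Rotation is a rotation vector; fix the helper.

```bash
sed -i 's/R=np.array(c\["rotation"\])/R=cv2.Rodrigues(np.array(c["rotation"],float))[0]/' h.py
python3 - <<'E'
from h import *
np.set_printoptions(precision=3,suppress=True)
for c in("top","side"):
    im,d=eyes.read_camera(c); cv2.imwrite(f"pics/{c}0.png",im); np.save(f"/tmp/{c}0.npy",d)
    k=eyes.get_calibration(c);print(c,np.array(k["position"]),k["rotation"])
    X=cloud(c,d)
    for t in("counter","tray","tray_handle","knob_grip","nut1_c","pot_tall","pot_squat","spoon"):
        for o in spot_in(c,t)[:9]:
            r=o["rect"];u,v=int(r[0]),int(r[1])
            print(t,round(o["score"],2),np.round(r),X[min(max(v,0),399),min(max(u,0),639)])
s=bot.read_state();print(s)
E
```

```text
top [0.224 0.019 1.866] [-2.116  2.146 -0.183]
tray 0.96 [186. 200.  62.  45.] [0.553 0.594 0.001]
tray 0.73 [250. 218.  45.  43.] [0.475 0.331 0.032]
tray_handle 0.97 [183. 202.  64.  50.] [0.548 0.604 0.006]
tray_handle 0.62 [253. 219.  40.  45.] [0.472 0.316 0.026]
tray_handle 0.56 [370. 203.  12.  44.] [ 0.533 -0.154  0.006]
knob_grip 0.73 [369. 201.  14.  46.] [ 0.514 -0.134  0.145]
pot_tall 0.66 [278. 253.  15.  10.] [0.332 0.209 0.084]
pot_squat 0.66 [263. 160.  26.  27.] [0.703 0.275 0.051]
spoon 0.84 [463. 217.  28.  41.] [ 0.469 -0.524  0.016]
spoon 0.53 [356. 200. 116.  62.] [ 0.534 -0.09   0.077]
side [0.314 1.175 0.983] [-0.196  2.729 -1.363]
counter 0.94 [315. 185.  71.  89.] [ 0.519 -0.001  0.115]
tray 0.96 [266. 347.  97. 106.] [0.562 0.549 0.006]
tray 0.85 [311. 279.  65.  56.] [0.48  0.33  0.029]
tray_handle 0.6 [310. 281.  60.  56.] [0.486 0.331 0.021]
tray_handle 0.58 [264. 345.  90. 109.] [0.565 0.547 0.008]
knob_grip 0.69 [320. 161.  47.  29.] [ 0.525 -0.132  0.13 ]
nut1_c 0.41 [319. 162.  50.  31.] [ 0.525 -0.134  0.12 ]
pot_tall 0.89 [366. 256.  22.  28.] [0.333 0.247 0.058]
pot_tall 0.51 [306. 290.  10.   4.] [0.488 0.37  0.027]
pot_tall 0.31 [303. 282.  10.  12.] [0.502 0.339 0.019]
pot_squat 0.9 [239. 261.  27.  23.] [0.693 0.316 0.058]
pot_squat 0.35 [323. 277.   4.   8.] [0.45  0.318 0.029]
pot_squat 0.27 [312. 281.   8.  10.] [0.48  0.333 0.02 ]
spoon 0.47 [349. 137.  40.  14.] [ 0.453 -0.529  0.007]
{'time': 0.95, 'q': array([ 1.251,  0.264,  1.604, -0.   ,  1.274, -0.037]), 'joint_vel': array([ 0.002, -0.001,  0.   , -0.001,  0.001, -0.001]), 'joint_torque': array([  0.   , -51.509, -36.773,  -0.   ,   0.001,  -0.   ]), 'tool_pos': array([0.188, 0.648, 0.245]), 'tcp_rot': array([0.443, 3.11 , 0.   ]), 'wrist_force': array([-0.285, -0.021, -0.044]), 'torque': array([ 0.007, -0.007, -0.002]), 'grip_force': 0.0, 'width': 0.9994932445308996}
```

View pics/top0.png

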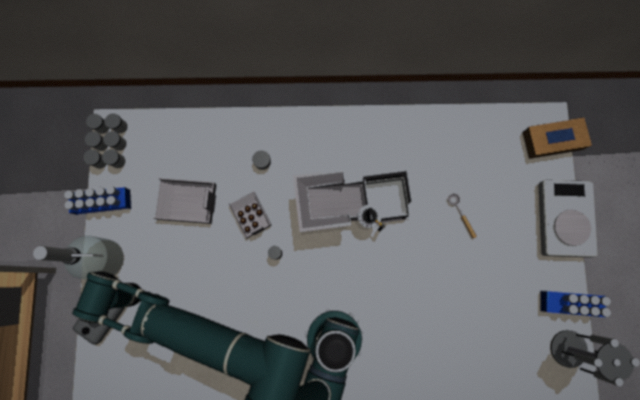

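View pics/side0.png

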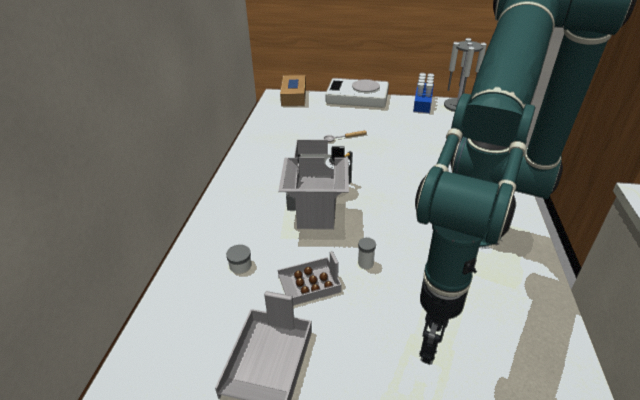

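Top: two trays – the big empty one (186,200) and the small one with brown nuts (250,216); hopper at about (325,200), knob (368,215), tub (386,196). I choose the small tray with the nuts (157 × 114 mm to be checked). One close crop of both views.

```bash
python3 - <<'E'
from h import *
np.set_printoptions(precision=3,suppress=True)
a=cv2.imread("pics/top0.png")[145:275,215:425]; b=cv2.imread("pics/side0.png")[125:310,260:390]
a=cv2.resize(a,(480,297),interpolation=cv2.INTER_CUBIC); b=cv2.resize(b,(320,455),interpolation=cv2.INTER_CUBIC)
o=np.zeros((455,800,3),np.uint8); o[:297,:480]=a; o[:,480:]=b; cv2.imwrite("pics/crop1.png",o)
# small tray points
X=np.concatenate([cloud(c,np.load(f"/tmp/{c}0.npy")).reshape(-1,3) for c in("top","side")])
S=X[(abs(X[:,0]-.475)<.12)&(abs(X[:,1]-.33)<.115)&(X[:,2]>-.02)&(X[:,2]<.12)]
H=S[(S[:,2]>.045)&(np.hypot(S[:,0]-.333,S[:,1]-.22)>.05)]
print("handle pts",len(H),H.mean(0),H.min(0),H.max(0)); print(cv2.minAreaRect(H[:,:2].astype(np.float32)*1000))
T=S[(S[:,2]>.012)&(np.hypot(S[:,0]-.333,S[:,1]-.22)>.05)]
print("tray",cv2.minAreaRect(T[:,:2].astype(np.float32)*1000), T.min(0),T.max(0))
C=X[(abs(X[:,0]-.53)<.2)&(X[:,1]<.12)&(X[:,1]>-.3)]
R=C[(C[:,2]>.183)&(C[:,2]<.2)&(C[:,1]>-.1)];print("rim",len(R),cv2.minAreaRect(R[:,:2].astype(np.float32)*1000))
R=C[(C[:,2]>.105)&(C[:,2]<.125)&(C[:,1]<-.14)];print("guard",len(R),cv2.minAreaRect(R[:,:2].astype(np.float32)*1000))
K=C[(C[:,2]>.172)&(C[:,2]<.2)&(C[:,1]<-.08)];print("knobtop",len(K),K[:,:3].mean(0),cv2.minAreaRect(K[:,:2].astype(np.float32)*1000))
E
```

```text
handle pts 178 [0.419 0.3   0.074] [0.405 0.272 0.045] [0.435 0.32  0.097]
((421.3224182128906, 296.7637023925781), (12.960801124572754, 54.34165954589844), 30.762609481811523)
tray ((495.38671875, 324.0626525878906), (200.12135314941406, 215.9207763671875), 6.681527614593506) [0.386 0.218 0.012] [0.585 0.441 0.097]
rim 1017 ((514.5108642578125, 38.772422790527344), (215.6936798095703, 187.86318969726562), 6.848994731903076)
guard 284 ((524.9815673828125, -220.116943359375), (226.39834594726562, 159.63775634765625), 0.02138456143438816)
knobtop 114 [ 0.459 -0.136  0.182] ((460.6062316894531, -137.2975311279297), (47.23502731323242, 21.234582901000977), 4.475571155548096)
```

View pics/crop1.png

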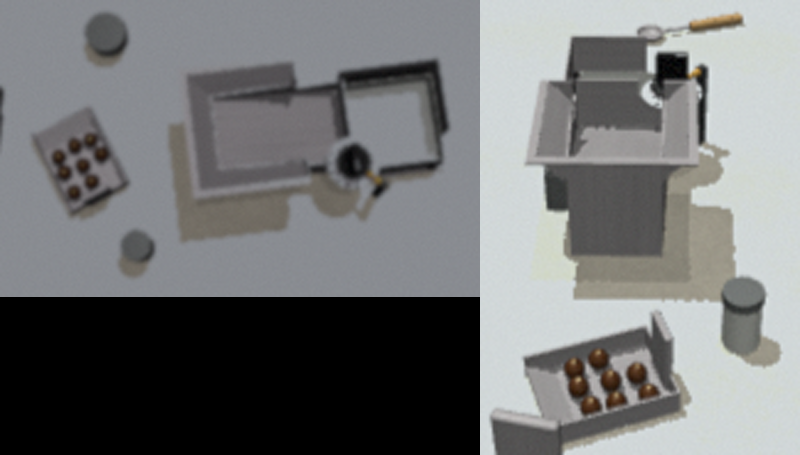

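The crop shows the small tray with exactly eight nuts, handle plate at its near/robot side (side crop (660,345)), lip toward upper left; hopper mouth, black knob with disc and tub to the right. Now the counter pose from rim corners, and a check of the tray outline.

```bash
python3 - <<'E'
from h import *
np.set_printoptions(precision=4,suppress=True)
from scipy.optimize import minimize
s=210/480
f=lambda x,y,z:P("top",None,215+x*s,145+y*s,z)
for n,x,y,z in[("rim back +x",188,75,.19),("rim back -x",198,195,.19),("rim front +x",293,62,.19),("rim front -x",308,185,.19),("guard +x-y",438,62,.115),("guard -y -x",442,165,.08),("knob",351,161,.184),("lip a",33,133,.033),("lip b",90,108,.033),("back c",128,187,.033),("back d",72,214,.033)]: print(n,f(x,y,z))
# rim fit: yaw from back rim points
X=np.concatenate([cloud(c,np.load(f"/tmp/{c}0.npy")).reshape(-1,3) for c in("top","side")])
R=X[(X[:,2]>.182)&(X[:,2]<.198)&(abs(X[:,0]-.52)<.14)&(X[:,1]>-.06)&(X[:,1]<.16)]
def cost(p):
    c,s_=np.cos(p[2]),np.sin(p[2]);d=R[:,:2]-p[:2];x=c*d[:,0]+s_*d[:,1];y=-s_*d[:,0]+c*d[:,1]
    e=np.minimum(abs(abs(x)-.092),abs(y-.086));return np.minimum(e,.01).sum()
best=min((minimize(cost,[x,y,a],method="Nelder-Mead") for x in(.5,.52,.54) for y in(.02,.04) for a in(0,.1,-.1)),key=lambda r:r.fun)
print("mouth",best.x,np.degrees(best.x[2]),best.fun/len(R))
E
```

```text
rim back +x [0.5966 0.1283 0.19  ]
rim back -x [0.4022 0.113  0.19  ]
rim front +x [ 0.6157 -0.0415  0.19  ]
rim front -x [ 0.4157 -0.0613  0.19  ]
guard +x-y [ 0.6297 -0.2889  0.115 ]
guard -y -x [ 0.4591 -0.2941  0.08  ]
knob [ 0.4538 -0.131   0.184 ]
lip a [0.5317 0.4098 0.033 ]
lip b [0.5748 0.3107 0.033 ]
back c [0.4345 0.243  0.033 ]
back d [0.3891 0.3393 0.033 ]
mouth [0.5133 0.0407 0.1092] 6.254675464710018 0.005269586917382824
```

Request:
carry_out(series="0.0289 -0.0441 0 5.4;0.0289 -0.0441 0 5.4;0.0289 -0.0441 0 5.4;0.0289 -0.0441 0 5.4;0.0289 -0.0441 0 5.4;0.0289 -0.0441 0 5.4;0.0289 -0.0441 0 5.4;0.0289 -0.0441 0 5.4;0 0 -0.05 0;0 0 0 0;0 0 0 0", jaw=1, grip_force=120)

```text
time: 2.33
tool_pos: [0.4196, 0.2959, 0.1962]
tcp_rot: [-0.734, 3.054, 0.0]
wrist_force: [0.8, -0.1, 0.3]
width: 1.001
grip_force: 0.0
```

```bash
python3 - <<'E'
from h import *
im,d=eyes.read_camera("side"); a=cv2.resize(im[200:320,250:400],(600,480),interpolation=cv2.INTER_CUBIC)
cv2.imwrite("pics/s1.png",a); s=bot.read_state()
R=cv2.Rodrigues(s["tcp_rot"])[0];print(s["tool_pos"],np.degrees(np.arctan2(R[1,1],R[0,1])),s["q"])
X=cloud("side",d).reshape(-1,3)
H=X[(abs(X[:,0]-.42)<.04)&(abs(X[:,1]-.297)<.04)&(X[:,2]>.045)&(X[:,2]<.1)]
print(len(H),H.mean(0),cv2.minAreaRect(H[:,:2].astype(np.float32)*1000))
E
```

```text
[0.42012588 0.29645549 0.1969997 ] 117.05288891877356 [ 5.66006629e-01 -6.19425593e-03  1.99880971e+00  7.86203338e-05
  1.14669865e+00 -1.47698363e+00]
122 [0.41862302 0.30292572 0.07365147] ((419.83746337890625, 297.5950622558594), (11.395729064941406, 51.82675552368164), 29.343820571899414)
```

View pics/s1.png

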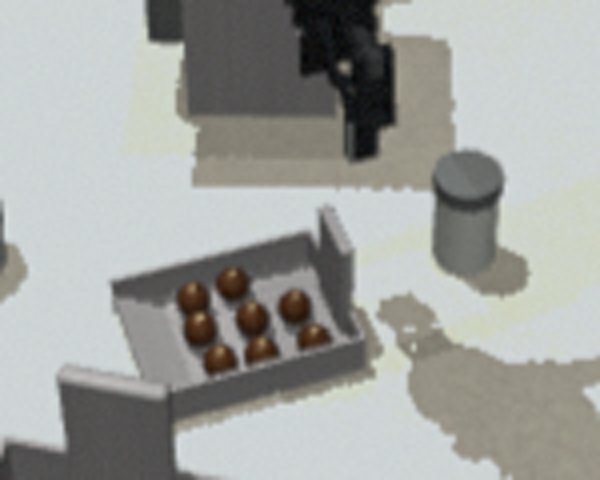

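The view shows the gripper above the handle plate (335,250) of the nut tray; fingers are either side of it. Descend and close.

Request:
carry_out(series="0 0.001 -0.04 1.5;0 0 -0.04 0;0 0 -0.035 0;0 0 -0.023 0;0 0 0 0;0 0 0 0")

```text
time: 3.12
tool_pos: [0.4209, 0.2978, 0.0593]
tcp_rot: [-0.774, 3.042, 0.002]
wrist_force: [0.4, -0.2, -0.1]
width: 1.001
grip_force: 0.0
```

Request:
carry_out(series="0 0 0 0;0 0 0 0;0 0 0 0;0 0 0 0;0 0 0 0;0 0 0 0", jaw=-1, grip_force=120)

```text
time: 3.88
tool_pos: [0.4208, 0.2971, 0.0591]
tcp_rot: [-0.772, 3.042, 0.001]
wrist_force: [-1.0, -0.1, 6.6]
width: 0.568
grip_force: 124.3
```

Request:
carry_out(series="0 0 0.005 0;0 0 0.01 0;0 0 0.015 0;0 0 0 0;0 0 0 0")

```text
time: 4.5
tool_pos: [0.4195, 0.2964, 0.0874]
tcp_rot: [-0.773, 3.045, 0.0]
wrist_force: [-0.6, -0.0, -4.5]
width: 0.567
grip_force: 124.0
```

```bash
python3 - <<'E'
from h import *
im,d=eyes.read_camera("side"); a=cv2.resize(im[200:320,250:400],(600,480),interpolation=cv2.INTER_CUBIC)
cv2.imwrite("pics/s2.png",a); s=bot.read_state();print(s["wrist_force"],s["torque"],s["tool_pos"])
E
```

```text
[-0.06045989  0.8540045  -4.03566681] [-0.13015874  0.16561716  0.02249956] [0.41927577 0.29618554 0.08709031]
```

View pics/s2.png

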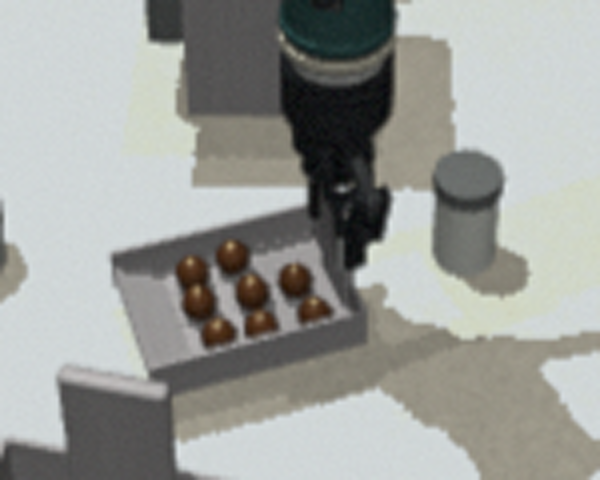

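The tray hangs level in the grip with all eight nuts aboard. Raise, then turn to face the hopper's back.

Request:
carry_out(series="0 0 0.006 0;0 0 0.014 0;0 0 0.02 0;0 0 0.025 0;0 0 0.025 0;0 0 0.025 0;0 0 0.025 0;0 0 0.025 0;0 0 0.018 0;0 0 0.01 0;0 0 0 -1.5;0 0 0 -3;0 0 0 -5;0 0 0 -6;0 0 0 -6;0 0 0 -6;0 0 0 -6;0 0 0 -6;0 0 0 -6;0 0 0 -6")

```text
time: 7.05
tool_pos: [0.4188, 0.296, 0.2786]
tcp_rot: [-0.633, -3.075, 0.003]
wrist_force: [-0.4, -0.0, -3.5]
width: 0.565
grip_force: 124.1
```

Request:
carry_out(series="0.004 -0.003 0 -6;0.007 -0.007 0 -6;0.008 -0.008 0 -6;0.008 -0.008 0 -6;0.008 -0.008 0 -6;0.008 -0.008 0 -6;0.008 -0.008 0 -6;0.008 -0.008 0 -6;0.006 -0.006 0 -6;0.004 -0.004 0 -4.5;0.002 -0.002 0 -3;0 0 0 0;0 0 0 0;0 0 0 0;0 0 0 0")

```text
time: 8.93
tool_pos: [0.4905, 0.2265, 0.2802]
tcp_rot: [-2.112, -2.326, 0.0]
wrist_force: [0.1, 0.2, -3.5]
width: 0.568
grip_force: 124.1
```

```bash
cat > look.py <<'E'
from h import *
import sys
np.set_printoptions(precision=3,suppress=True)
n=sys.argv[1]
a,da=eyes.read_camera("top"); b,db=eyes.read_camera("side"); np.save("/tmp/t.npy",da); np.save("/tmp/s.npy",db)
o=np.zeros((450,800,3),np.uint8)
o[:360,:400]=cv2.resize(a[130:256,280:420],(400,360),interpolation=cv2.INTER_CUBIC)
o[:,400:]=cv2.resize(b[120:300,245:405],(400,450),interpolation=cv2.INTER_CUBIC)
cv2.imwrite(f"pics/{n}.png",o)
s=bot.read_state();R=cv2.Rodrigues(s["tcp_rot"])[0]
print(s["time"],s["tool_pos"],"yaw",np.degrees(np.arctan2(R[1,1],R[0,1])),s["wrist_force"],s["torque"],s["q"])
E
python3 look.py l1
```

```text
9.025 [0.491 0.226 0.28 ] yaw 5.508986452851648 [ 0.621 -0.897 -3.476] [0.188 0.007 0.016] [ 0.386 -0.012  1.848  0.     1.306  0.29 ]
```

View pics/l1.png

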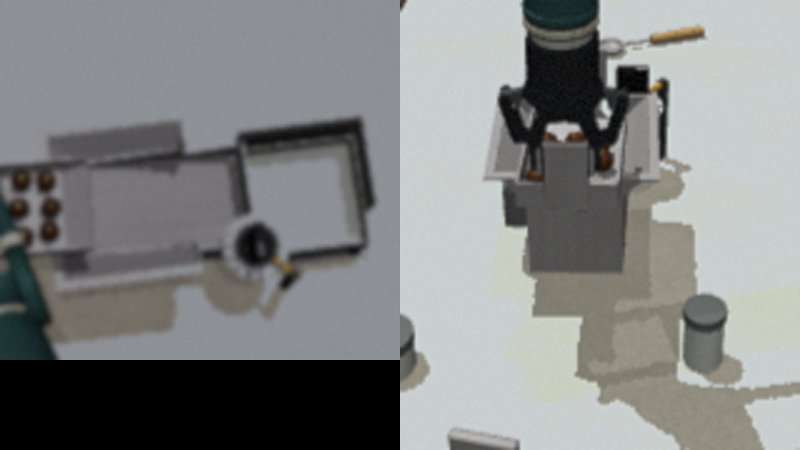

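Tray is over the hopper's back rim, centred, lip at (92,205) inside the mouth, nuts still in. Lower near the rim and slacken the grip so it droops onto the rim.

Request:
carry_out(series="0 0 -0.008 0;0 0 -0.008 0;0 0 -0.004 0;0 0 0 0")

```text
time: 9.52
tool_pos: [0.4902, 0.2262, 0.2595]
tcp_rot: [-2.112, -2.325, 0.002]
wrist_force: [-0.3, 0.1, -3.4]
width: 0.562
grip_force: 124.1
```

Request:
carry_out(series="0 0 0 0;0 0 0 0;0 0 0 0", jaw=-1, grip_force=40)

```text
time: 9.9
tool_pos: [0.4907, 0.2264, 0.2606]
tcp_rot: [2.112, 2.325, 0.001]
wrist_force: [1.2, 0.4, -3.3]
width: 0.562
grip_force: 124.1
```

Request:
carry_out(series="0 0 0 0;0 0 0 0;0 0 0 0", grip_force=20)

```text
time: 10.28
tool_pos: [0.4906, 0.2264, 0.2603]
tcp_rot: [2.112, 2.325, -0.0]
wrist_force: [-0.6, -0.2, -4.2]
width: 0.568
grip_force: 124.1
```

```bash
python3 -c "
from workcell import bot
s=bot.read_state();print(s['wrist_force'],s['torque'])"
```

```text
[-0.64880019 -0.23943454 -4.15484199] [ 0.13510564  0.03115466 -0.05656938]
```

Request:
carry_out(series="0 0 0 0;0 0 0 0", jaw=0, grip_force=20)

```text
time: 10.52
tool_pos: [0.4906, 0.2264, 0.2603]
tcp_rot: [2.112, 2.325, -0.0]
wrist_force: [0.0, 0.0, -3.6]
width: 0.565
grip_force: 124.1
```

Request:
carry_out(series="0 0 0 0;0 0 0 0", jaw=0.08, grip_force=20)

```text
time: 10.78
tool_pos: [0.4906, 0.2264, 0.2603]
tcp_rot: [-2.112, -2.325, 0.0]
wrist_force: [-0.3, 1.2, -3.9]
width: 0.564
grip_force: 124.1
```

Request:
carry_out(series="0 0 0 0", jaw=0.12)

```text
time: 10.9
tool_pos: [0.4906, 0.2264, 0.2602]
tcp_rot: [-2.112, -2.325, 0.0]
wrist_force: [0.2, 0.3, -2.9]
width: 0.565
grip_force: 124.1
```

Request:
carry_out(series="0 0 0 0", jaw=0.13)

```text
time: 11.02
tool_pos: [0.4906, 0.2264, 0.2603]
tcp_rot: [2.112, 2.325, -0.0]
wrist_force: [0.2, 0.1, -3.9]
width: 0.567
grip_force: 101.8
```

Request:
carry_out(series="0 0 0 0", jaw=0.14)

```text
time: 11.15
tool_pos: [0.4906, 0.2264, 0.2603]
tcp_rot: [2.112, 2.325, 0.0]
wrist_force: [0.4, 0.0, -3.6]
width: 0.575
grip_force: 76.9
```

Request:
carry_out(series="0 0 0 0")

```text
time: 11.28
tool_pos: [0.4906, 0.2264, 0.2603]
tcp_rot: [2.112, 2.325, 0.0]
wrist_force: [-0.4, 0.1, -4.5]
width: 0.574
grip_force: 76.9
```

Request:
carry_out(series="0 0 0 0", jaw=0.152)

```text
time: 11.4
tool_pos: [0.4906, 0.2264, 0.2603]
tcp_rot: [2.112, 2.325, -0.0]
wrist_force: [-0.2, 0.3, -3.8]
width: 0.582
grip_force: 47.1
```

Request:
carry_out(series="0 0 0 0", jaw=0.16)

```text
time: 11.52
tool_pos: [0.4905, 0.2264, 0.2603]
tcp_rot: [2.112, 2.325, 0.0]
wrist_force: [0.5, -1.1, -3.0]
width: 0.581
grip_force: 28.2
```

```bash
python3 -c "
from workcell import bot
s=bot.read_state();print(s['wrist_force'],s['torque'],s['grip_force'])"
```

```text
[ 0.54874259 -1.05332049 -3.02891614] [ 0.15725969  0.05525684 -0.0231796 ] 28.186715841293335
```

Request:
carry_out(series="0 0 0 0", jaw=0.164)

```text
time: 11.65
tool_pos: [0.4906, 0.2264, 0.2603]
tcp_rot: [-2.112, -2.325, -0.0]
wrist_force: [0.4, 0.7, -3.2]
width: 0.581
grip_force: 19.6
```

```bash
python3 -c "
from workcell import bot
s=bot.read_state();print(s['wrist_force'],s['torque'],s['grip_force'])"
```

```text
[ 0.44539086  0.65580862 -3.19658231] [0.20726391 0.0667706  0.06771952] 19.646419286727905
```

Request:
carry_out(series="0 0 0 0", jaw=0.166)

```text
time: 11.78
tool_pos: [0.4906, 0.2264, 0.2603]
tcp_rot: [-2.112, -2.325, -0.0]
wrist_force: [-0.5, -0.5, -3.2]
width: 0.587
grip_force: 15.7
```

Request:
carry_out(series="0 0 0 0", jaw=0.168)

```text
time: 11.9
tool_pos: [0.4906, 0.2263, 0.2603]
tcp_rot: [2.112, 2.325, -0.0]
wrist_force: [0.1, -0.5, -4.0]
width: 0.587
grip_force: 9.7
```

```bash
python3 -c "
from workcell import bot
s=bot.read_state();print(s['wrist_force'],s['torque'],s['grip_force'])"
```

```text
[ 0.14758721 -0.48009829 -4.00092581] [ 0.0744078  -0.01571805  0.04477024] 9.694864600896835
```

```bash
cat > prof.py <<'E'
from h import *
np.set_printoptions(precision=3,suppress=True,linewidth=150)
a,d=eyes.read_camera("top"); X=cloud("top",d).reshape(-1,3)
s=bot.read_state()
for c,lo,hi in(("mid",-.04,.04),("wall",-.058,-.045),("wall+",.045,.058)):
    r=[]
    for y in np.arange(0.0,.2,.0125):
        xc=.4905+(.2264-y)*.105
        m=(X[:,0]-xc>lo)&(X[:,0]-xc<hi)&(abs(X[:,1]-y)<.00625)&(X[:,2]<.33)
        r.append(np.median(X[m,2]) if m.sum()>2 else 0)
    print(c,np.array(r))
print(s["torque"],s["wrist_force"],s["grip_force"],s["time"])
cv2.imwrite("/tmp/topnow.png",a)
E
python3 prof.py
```

```text
mid [0.114 0.12  0.126 0.131 0.135 0.143 0.149 0.206 0.201 0.199 0.22  0.202 0.2   0.218 0.208 0.204]
wall [0.136 0.134 0.13  0.138 0.146 0.143 0.16  0.205 0.203 0.198 0.212 0.196 0.004 0.003 0.    0.21 ]
wall+ [0.113 0.119 0.123 0.132 0.134 0.14  0.146 0.21  0.212 0.204 0.206 0.202 0.204 0.208 0.207 0.208]
[0.018 0.105 0.001] [-0.463 -0.43  -2.869] 8.207906931638718 11.95
```

The profile shows the lip has drooped about 5° onto the rim. Raise the handle along the arc about the rim.

Request:
carry_out(series="0.0007 -0.0064 0.007 0;0.0007 -0.0064 0.007 0;0.0009 -0.0083 0.0065 0;0.0009 -0.0083 0.0065 0;0 0 0 0;0 0 0 0", jaw=0.167)

```text
time: 12.7
tool_pos: [0.4943, 0.197, 0.2879]
tcp_rot: [2.112, 2.325, 0.002]
wrist_force: [0.5, -0.1, -0.1]
width: 0.586
grip_force: 7.1
```

```bash
python3 prof.py
```

```text
mid [0.116 0.12  0.124 0.132 0.136 0.141 0.15  0.19  0.212 0.203 0.214 0.204 0.226 0.213 0.215 0.22 ]
wall [0.134 0.127 0.127 0.135 0.142 0.149 0.188 0.195 0.198 0.216 0.208 0.    0.    0.225 0.226 0.221]
wall+ [0.112 0.117 0.127 0.127 0.137 0.141 0.142 0.19  0.195 0.198 0.221 0.218 0.224 0.    0.    0.   ]
[-0.065 -0.151  0.076] [ 1.292  1.094 -0.488] 7.102523669600487 12.75
```

```bash
python3 look.py l2
```

```text
12.85 [0.494 0.197 0.288] yaw 5.518126685429361 [1.232 0.045 0.005] [-0.03  -0.155  0.004] [ 0.333 -0.033  1.855  0.     1.318  0.237]
```

View pics/l2.png

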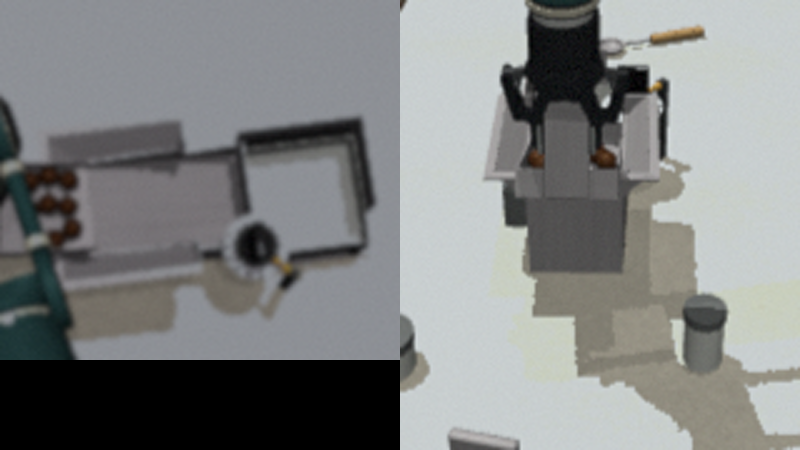

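The tray is tilted ~22°, nuts have rolled to the ramp (45,205 left panel), plate well between the fingers. Continue the arc.

Request:
carry_out(series="0.0009 -0.0083 0.004 0;0.0009 -0.0083 0.004 0;0.0008 -0.0083 0.003 0;0 0 0 0;0.0007 -0.0068 0.0025 0;0.0007 -0.0068 0.0025 0;0.0007 -0.0068 0.002 0;0 0 0 0;0 0 0 0;0 0 0 0", jaw=0.166)

```text
time: 14.1
tool_pos: [0.4984, 0.1518, 0.3051]
tcp_rot: [-2.112, -2.325, 0.0]
wrist_force: [0.4, 0.8, -2.7]
width: 0.587
grip_force: 6.8
```

```bash
python3 prof.py; python3 - <<'E'
from h import *
for c in("top","side"):
  eyes.read_camera(c)
  for o in spot_in(c,"nut1_c")[:10]: print(c,round(o["score"],2),np.round(o["rect"]))
E
```

```text
mid [ 0.116  0.12   0.125  0.131  0.137  0.188  0.19   0.193  0.194  0.212  0.216  0.225  0.002 -0.002  0.273  0.257]
wall [0.127 0.127 0.127 0.136 0.19  0.195 0.19  0.    0.    0.213 0.224 0.23  0.23  0.248 0.266 0.002]
wall+ [0.112 0.12  0.124 0.129 0.132 0.191 0.195 0.194 0.199 0.    0.    0.    0.    0.    0.    0.   ]
[0.003 0.038 0.015] [ 0.264 -0.058 -2.783] 6.844234317541122 14.15
side 0.47 [317. 186.  67.  82.]
```

```bash
cat > nuts.py <<'E'
from h import *
np.set_printoptions(precision=3,suppress=True)
a,d=eyes.read_camera("top");X=cloud("top",d)
h=cv2.cvtColor(a,cv2.COLOR_BGR2HSV); b,g,r=[a[...,i].astype(int) for i in range(3)]
m=((r-b>18)&(X[...,1]>-.3)&(X[...,1]<.3)&(X[...,0]>.4)&(X[...,0]<.63)).astype(np.uint8)
n,l,st,c=cv2.connectedComponentsWithStats(m)
for i in range(1,n):
    if st[i,4]>5: print(st[i,4],c[i],X[l==i].mean(0))
s=bot.read_state();print(s["time"],s["tool_pos"],s["wrist_force"],s["torque"],s["grip_force"])
E
python3 nuts.py
```

```text
79 [357.418 190.747] [ 0.563 -0.099  0.095]
39 [360.436 200.154] [ 0.526 -0.109  0.093]
27 [378.593 222.556] [ 0.435 -0.174  0.117]
14.4 [0.498 0.152 0.305] [ 0.054  0.007 -3.565] [ 0.071 -0.016  0.041] 6.844343617558479
```

Request:
carry_out(series="0.0007 -0.007 0.003 0;0.0007 -0.007 0.004 0;0.0007 -0.007 0.004 0;0 0 0 0;0 0 0 0", jaw=0.167)

```text
time: 15.02
tool_pos: [0.5006, 0.1306, 0.3163]
tcp_rot: [-2.113, -2.325, -0.0]
wrist_force: [-0.5, -0.5, -3.1]
width: 0.587
grip_force: 6.8
```

```bash
python3 nuts.py; python3 prof.py
```

```text
79 [357.418 190.658] [ 0.563 -0.099  0.095]
40 [360.375 200.15 ] [ 0.526 -0.109  0.093]
25 [378.56 222.44] [ 0.436 -0.174  0.117]
15.075 [0.5   0.131 0.316] [ 0.557  0.216 -2.346] [-0.003 -0.03   0.026] 6.833510622382164
mid [ 0.115  0.119  0.127  0.197  0.201  0.201  0.205  0.221  0.226  0.234  0.239 -0.004  0.261  0.278  0.002 -0.001]
wall [ 0.136  0.123  0.197  0.197  0.203  0.     0.     0.226  0.228  0.23   0.245  0.256  0.274  0.003 -0.001 -0.004]
wall+ [0.113 0.118 0.126 0.199 0.202 0.205 0.211 0.    0.    0.    0.    0.    0.    0.    0.    0.   ]
[ 0.073 -0.02   0.02 ] [ 1.204 -0.156 -3.724] 6.833622381091118 15.125
```

```bash
python3 - <<'E'
from h import *
a,_=eyes.read_camera("top"); b,_=eyes.read_camera("side")
F=[]
for i in range(12):
    eyes.read_camera("top") if i%3==0 else None; F.append(bot.read_state()["wrist_force"])
print(np.mean(F,0))
a=np.clip(a.astype(float)*1.8,0,255).astype(np.uint8)
o=np.zeros((450,800,3),np.uint8)
o[:400,:400]=cv2.resize(a[165:235,305:375],(400,400),interpolation=cv2.INTER_CUBIC)
o[:,400:]=cv2.resize(b[120:210,280:360],(400,450),interpolation=cv2.INTER_CUBIC)
cv2.imwrite("pics/l3.png",o)
E
```

```text
[-0.49745247 -0.03978927 -3.09564672]
```

View pics/l3.png

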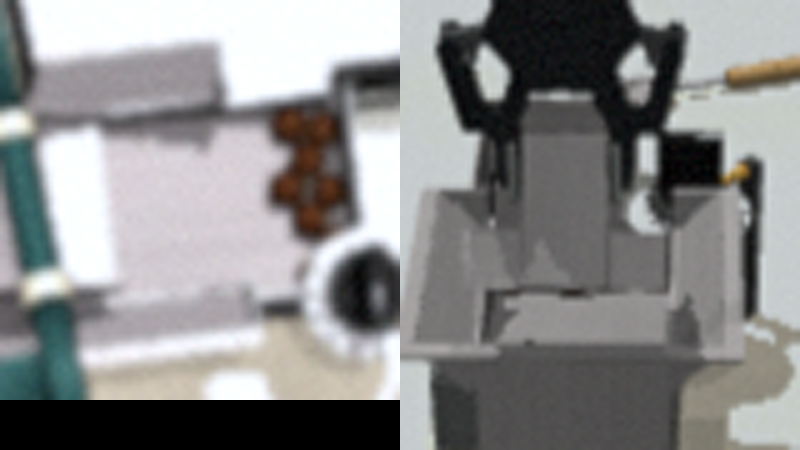

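The picture shows the nuts bunched at the shut gate: six clear ones around (308,170) and one or two partly hidden by the knob disc (305,270); the tray ramp (75,200) is bare. Tighten, lift out and back, then look.

Request:
carry_out(series="0 0 0 0;0 0 0 0;0 0 0.01 0;0 0 0.02 0;0 0 0.03 0;0 0.01 0.01 0;0.001 0.02 0 0;0.002 0.03 0 0;0.002 0.04 0 0;0.002 0.035 0 0;0.002 0.025 0 0;0.001 0.01 0 0;0 0 0 0;0 0 0 0", jaw=-1, grip_force=60)

```text
time: 17.18
tool_pos: [0.5107, 0.2998, 0.3863]
tcp_rot: [2.113, 2.324, -0.001]
wrist_force: [0.7, 0.2, -2.9]
width: 0.577
grip_force: 62.8
```

```bash
python3 look.py l4; python3 - <<'E'
from h import *
a,d=eyes.read_camera("top");b,e=eyes.read_camera("side")
a=np.clip(a.astype(float)*1.8,0,255).astype(np.uint8)
o=np.zeros((450,800,3),np.uint8)
o[:400,:400]=cv2.resize(a[150:250,260:360],(400,400),interpolation=cv2.INTER_CUBIC)
o[:,400:]=cv2.resize(b[130:310,245:405],(400,450),interpolation=cv2.INTER_CUBIC)
cv2.imwrite("pics/l5.png",o)
E
```

```text
17.275 [0.511 0.3   0.387] yaw 5.421082455626847 [ 0.457  0.201 -2.552] [ 0.05  -0.003 -0.057] [ 0.489  0.053  1.591 -0.     1.497  0.394]
```

View pics/l5.png

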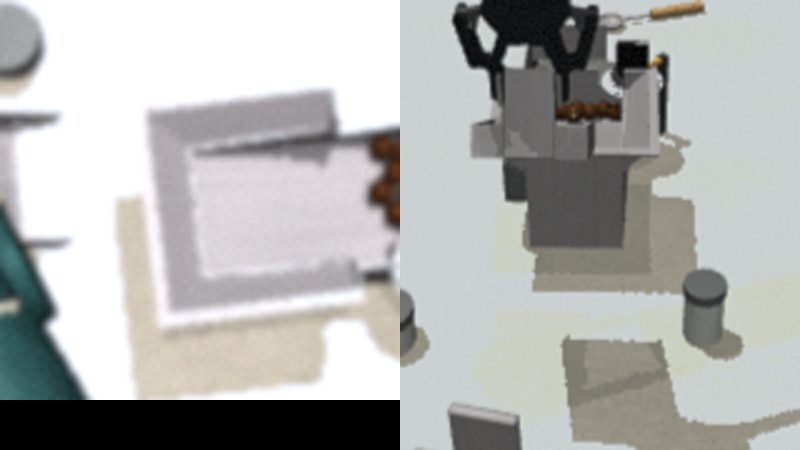

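The tray's ramp (35,180 left panel) is bare, hopper floor clear, nuts bunched at the gate (side panel (590,110)). Lower the tray towards the bench.

Request:
carry_out(series="0 0 -0.01 0;0 0 -0.025 0;0 0 -0.035 0;0 0 -0.035 0;0 0 -0.035 0;0 0 -0.035 0;0 0 -0.03 0;0 0 -0.02 0;0 0 -0.01 0;0 0 0 0;0 0 0 0")

```text
time: 18.75
tool_pos: [0.5115, 0.3012, 0.1527]
tcp_rot: [2.112, 2.325, 0.004]
wrist_force: [0.0, 0.4, -3.2]
width: 0.576
grip_force: 62.8
```

Request:
carry_out(series="0 0 0 0;0 0 -0.01 0;0 0.002 -0.01 0;0 0.005 -0.01 0;0 0.006 -0.01 0", jaw=0.164)

```text
time: 19.38
tool_pos: [0.5128, 0.3175, 0.1144]
tcp_rot: [-2.113, -2.324, -0.014]
wrist_force: [-1.1, 6.3, 7.0]
width: 0.584
grip_force: 18.5
```

```bash
cat > sp.py <<'E'
from h import *
np.set_printoptions(precision=3,suppress=True,linewidth=160)
a,d=eyes.read_camera("top"); X=cloud("top",d).reshape(-1,3)
b,e=eyes.read_camera("side"); Y=cloud("side",e).reshape(-1,3)
s=bot.read_state();p=s["tool_pos"]
for n,Z in(("top",X),("side",Y)):
    for lo,hi in((-.075,-.035),(-.03,.03),(.035,.075)):
        r=[]
        for y in np.arange(-.18,.031,.0125):
            xc=p[0]-y*.105;m=(Z[:,0]-xc>lo)&(Z[:,0]-xc<hi)&(abs(Z[:,1]-p[1]-y)<.00625)&(Z[:,2]<.2)
            r.append(np.percentile(Z[m,2],80) if m.sum()>2 else -.99)
        print(n,lo,np.array(r))
print(s["time"],p,s["wrist_force"],s["torque"],s["grip_force"])
E
python3 sp.py
```

```text
top -0.075 [ 0.002  0.002  0.001  0.002  0.003  0.022  0.022  0.019  0.021  0.025 -0.99  -0.99  -0.99  -0.99  -0.99  -0.99  -0.99 ]
top -0.03 [ 0.192  0.001  0.003  0.004  0.002  0.015  0.02   0.019  0.021  0.025  0.031  0.032  0.037  0.182  0.052 -0.99  -0.99 ]
top 0.035 [ 0.191  0.005  0.003  0.001  0.002  0.002  0.022  0.02   0.03   0.027  0.038  0.042  0.053  0.058 -0.99  -0.99  -0.99 ]
side -0.075 [0.188 0.001 0.002 0.002 0.002 0.02  0.019 0.018 0.018 0.031 0.027 0.032 0.057 0.053 0.157 0.182 0.079]
side -0.03 [ 0.115  0.001  0.002  0.002 -0.99  -0.99  -0.99  -0.99   0.019  0.024  0.026  0.036 -0.99   0.001  0.138  0.172  0.171]
side 0.035 [0.189 0.189 0.002 0.    0.    0.001 0.002 0.003 0.019 0.049 0.034 0.052 0.042 0.053 0.153 0.177 0.181]
19.475 [0.512 0.316 0.112] [0.906 4.027 3.302] [ 0.441 -0.222  0.168] 17.803752422332764
```

Request:
carry_out(series="-0.0007 0.007 -0.006 0;-0.0007 0.007 -0.006 0;-0.0006 0.006 -0.007 0;-0.0006 0.006 -0.007 0;-0.0005 0.005 -0.008 0;-0.0005 0.005 -0.006 0;0 0 0 0;0 0 0 0", jaw=0.165)

```text
time: 20.48
tool_pos: [0.5066, 0.3497, 0.071]
tcp_rot: [-2.112, -2.325, 0.001]
wrist_force: [0.1, 0.5, -2.7]
width: 0.582
grip_force: 14.8
```

```bash
python3 sp.py
```

```text
top -0.075 [ 0.002  0.005  0.007  0.02   0.012  0.013  0.01   0.013  0.015  0.016 -0.99  -0.99  -0.99  -0.99  -0.99  -0.99  -0.99 ]
top -0.03 [ 0.004  0.002  0.004  0.021  0.017  0.012  0.01   0.012  0.011  0.012  0.014  0.015  0.19  -0.99  -0.99  -0.99  -0.99 ]
top 0.035 [ 0.002  0.001  0.004  0.019  0.022  0.014  0.015  0.017  0.012  0.017  0.021  0.022  0.019  0.021  0.016 -0.99  -0.99 ]
side -0.075 [0.001 0.002 0.    0.001 0.003 0.004 0.001 0.003 0.019 0.011 0.011 0.012 0.013 0.124 0.164 0.151 0.001]
side -0.03 [-0.99  -0.99  -0.99  -0.99   0.013 -0.99   0.009  0.01   0.011 -0.99  -0.99  -0.99   0.014 -0.99   0.099  0.1    0.158]
side 0.035 [-0.99  -0.99  -0.99   0.001  0.001  0.007  0.033  0.037  0.029  0.002  0.017  0.015  0.019  0.023  0.16   0.161  0.152]
20.575 [0.507 0.35  0.071] [-0.43  -0.158 -1.553] [0.117 0.017 0.004] 14.778761118650436
```

Request:
carry_out(series="-0.0002 0.002 -0.006 0;0 0.001 -0.005 0;0 0 -0.003 0;0 0 0 0;0 0 0 0")

```text
time: 21.2
tool_pos: [0.5074, 0.3535, 0.0603]
tcp_rot: [-2.112, -2.325, -0.003]
wrist_force: [-6.0, -1.8, 14.5]
width: 0.586
grip_force: 15.7
```

```bash
python3 sp.py
```

```text
top -0.075 [ 0.004  0.005  0.014  0.019  0.012  0.012  0.008  0.008  0.018  0.006 -0.99  -0.99  -0.99  -0.99  -0.99  -0.99  -0.99 ]
top -0.03 [ 0.002  0.003  0.004  0.021  0.013  0.009  0.007  0.007  0.007  0.009  0.006  0.009  0.157 -0.99  -0.99  -0.99  -0.99 ]
top 0.035 [ 0.003  0.003  0.004  0.02   0.023  0.011  0.011  0.013  0.011  0.014  0.019  0.007  0.021  0.012  0.005 -0.99  -0.99 ]
side -0.075 [0.002 0.002 0.019 0.008 0.003 0.003 0.002 0.005 0.003 0.006 0.005 0.005 0.012 0.115 0.152 0.148 0.002]
side -0.03 [ 0.002 -0.99  -0.99  -0.99   0.01   0.006  0.004  0.005  0.006 -0.99  -0.99  -0.99   0.006 -0.99   0.106  0.104  0.152]
side 0.035 [ 0.001  0.     0.002 -0.99   0.     0.002  0.011  0.032  0.033  0.003  0.006  0.008  0.01   0.009  0.12   0.151  0.144]
21.3 [0.507 0.354 0.06 ] [-4.638 -1.015 15.283] [-0.198  1.021 -0.028] 15.708068758249283
```

Tray floor is flat at z≈5–7 mm and empty. Release and rise.

Request:
carry_out(series="0 0 0.001 0;0 0 0 0;0 0 0 0;0 0 0 0;0 0 0.03 0;0 0 0.05 0;0 0 0.06 0;0 0 0.06 0;0 0 0 0", jaw=1)

```text
time: 22.42
tool_pos: [0.5101, 0.3548, 0.266]
tcp_rot: [2.11, 2.323, 0.02]
wrist_force: [1.3, 0.3, -0.0]
width: 1.001
grip_force: 0.0
```

Request:
carry_out(series="0 -0.03 0.02 8;0 -0.05 0.02 8;0 -0.05 0.02 8;0 -0.05 0 8;0 -0.05 0 8;0 -0.05 0 8;0 -0.05 0 8;0 -0.05 0 8;-0.02 -0.05 0 8;-0.02 -0.05 0 8;0 0 0 5;0 0 0 0;0 0 0 0")

```text
time: 24.05
tool_pos: [0.4666, -0.1269, 0.3175]
tcp_rot: [0.012, -3.14, -0.001]
wrist_force: [-0.0, -0.0, 0.3]
width: 1.002
grip_force: 0.0
```

```bash
python3 - <<'E'
from h import *
np.set_printoptions(precision=3,suppress=True,linewidth=160)
a,d=eyes.read_camera("top");b,e=eyes.read_camera("side")
X=np.concatenate([cloud("top",d).reshape(-1,3),cloud("side",e).reshape(-1,3)])
F=X[(abs(X[:,0]-.515)<.035)&(X[:,1]>.25)&(X[:,1]<.32)&(X[:,2]<.06)]
print("floor",np.percentile(F[:,2],[2,20,50,80,98]), np.linalg.lstsq(np.c_[F[:,:2],np.ones(len(F))],F[:,2],rcond=None)[0])
s=bot.read_state();R=cv2.Rodrigues(s["tcp_rot"])[0];print(s["time"],s["tool_pos"],np.degrees(np.arctan2(R[1,1],R[0,1])),s["q"])
C0=np.array([.459,-.136])
K=X[(abs(X[:,0]-.459)<.035)&(abs(X[:,1]+.136)<.035)&(X[:,2]>.174)&(X[:,2]<.195)]
print("knob",len(K),K.mean(0) if len(K) else 0,cv2.minAreaRect(K[:,:2].astype(np.float32)*1000) if len(K) else 0)
a2=np.clip(a.astype(float)*1.8,0,255).astype(np.uint8)
o=np.zeros((500,800,3),np.uint8)
o[:400,:400]=cv2.resize(a2[160:240,310:390],(400,400),interpolation=cv2.INTER_CUBIC)
o[:,400:]=cv2.resize(b[120:320,240:400],(400,500),interpolation=cv2.INTER_CUBIC)
cv2.imwrite("pics/l6.png",o)
E
```

```text
floor [-0.006  0.001  0.004  0.006  0.013] [-0.002 -0.     0.005]
24.15 [ 0.467 -0.127  0.318] 90.52145078311582 [-0.316 -0.142  1.901  0.     1.384 -1.896]
knob 99 [ 0.456 -0.136  0.181] ((458.889404296875, -137.066650390625), (22.356117248535156, 44.99455261230469), 86.12113189697266)
```

```bash
python3 - <<'E'
from h import *
np.set_printoptions(precision=3,suppress=True)
for c in("top","side"):
    a,d=eyes.read_camera(c);X=cloud(c,d);b,g,r=[a[...,i].astype(int) for i in range(3)]
    m=((r-b>18)&(r>1.5*b)&(abs(X[...,0]-.5)<.35)&(X[...,1]>-.35)&(X[...,1]<.75)&(X[...,2]<.2)&(X[...,2]>-.02)).astype(np.uint8)
    n,l,st,ce=cv2.connectedComponentsWithStats(m)
    for i in range(1,n):
        if st[i,4]>4: print(c,st[i,4],ce[i],X[l==i].mean(0))
E
```

```text
top 9 [354.333 186.444] [ 0.58  -0.087  0.098]
top 15 [378.867 222.8  ] [ 0.433 -0.174  0.124]
side 15 [346.8   154.467] [ 0.43  -0.17   0.137]
side 180 [315.172 173.556] [ 0.534 -0.097  0.094]
```

Request:
carry_out(series="-0.004 -0.005 -0.04 5;-0.004 -0.005 -0.04 0.5;0 0 -0.035 0;0 0 0 0;0 0 0 0")

```text
time: 24.88
tool_pos: [0.4597, -0.1373, 0.2047]
tcp_rot: [-0.165, 3.136, -0.001]
wrist_force: [0.2, 1.2, -0.1]
width: 1.0
grip_force: 0.0
```

No brown blob anywhere but behind the gate. Descend onto the knob and close.

Request:
carry_out(series="0 0 -0.02 0;0 0 -0.0165 0;0 0 0 0;0 0 0 0")

```text
time: 25.38
tool_pos: [0.4593, -0.1375, 0.1676]
tcp_rot: [-0.164, 3.136, -0.001]
wrist_force: [-0.2, 0.3, -1.0]
width: 0.996
grip_force: 0.0
```

Request:
carry_out(series="0 0 0 0;0 0 0 0;0 0 0 0;0 0 0 0;0 0 0 0;0 0 0 0;0 0 0 0", jaw=-1, grip_force=40)

```text
time: 26.25
tool_pos: [0.4591, -0.1395, 0.1672]
tcp_rot: [-0.164, 3.137, -0.006]
wrist_force: [0.4, -7.7, 0.2]
width: 0.181
grip_force: 40.1
```

```bash
cat > st.py <<'E'
from h import *
np.set_printoptions(precision=3,suppress=True)
F=[];T=[]
for i in range(4):
    eyes.read_camera("top");s=bot.read_state();F.append(s["wrist_force"]);T.append(s["torque"])
R=cv2.Rodrigues(s["tcp_rot"])[0]
print(s["time"],s["tool_pos"],"yaw",np.degrees(np.arctan2(R[1,1],R[0,1])),np.mean(F,0),np.mean(T,0),s["width"]*85,s["grip_force"],s["q"][5])
E
python3 st.py
```

```text
26.45 [ 0.459 -0.139  0.167] yaw 95.96660398575128 [-0.241 -8.222  0.15 ] [-0.878  0.145 -0.275] 15.008749482469826 40.051631927490234 -2.017708839483309
```

Request:
carry_out(series="0 -0.0025 0 0;0 0 0 -1;0 0 0 0;0 0 0 0", grip_force=60)

```text
time: 26.95
tool_pos: [0.4591, -0.1396, 0.1672]
tcp_rot: [-0.137, 3.138, 0.0]
wrist_force: [0.4, 1.6, 4.9]
width: 0.176
grip_force: 61.3
```

```bash
python3 st.py
```

```text
27.15 [ 0.459 -0.14   0.167] yaw 95.00780817769768 [-0.652  1.594  5.544] [0.44  0.121 0.055] 15.174169714293264 61.28416299819946 -2.0057487117698924
```

Request:
carry_out(series="0 0 0 -6;0 0 0 -6;0 0 0 -6;0 0 0 -6;0 0 0 0;0 0 0 0")

```text
time: 27.9
tool_pos: [0.4591, -0.1394, 0.1672]
tcp_rot: [0.519, 3.098, 0.001]
wrist_force: [-0.9, 3.3, 5.7]
width: 0.178
grip_force: 61.4
```

```bash
python3 st.py
```

```text
28.1 [ 0.459 -0.139  0.167] yaw 70.99434188862388 [-0.851  3.287  5.832] [ 0.533  0.038 -0.03 ] 15.14923582503306 61.43799662590027 -1.5867396651515582
```

Request:
carry_out(series="0 0 0 -6;0 0 0 -6;0 0 0 -6;0 0 0 -6;0 0 0 0;0 0 0 -6;0 0 0 -6;0 0 0 -6;0 0 0 -5.5;0 0 0 0;0 0 0 0;0 0 0 0;0 0 0 0")

```text
time: 29.72
tool_pos: [0.4595, -0.139, 0.1672]
tcp_rot: [1.722, 2.627, 0.003]
wrist_force: [1.8, 5.8, 4.7]
width: 0.182
grip_force: 61.2
```

```bash
python3 st.py; python3 - <<'E'
from h import *
np.set_printoptions(precision=3,suppress=True)
a,d=eyes.read_camera("top");b,e=eyes.read_camera("side")
for c,a_,d_ in(("top",a,d),("side",b,e)):
    X=cloud(c,d_);q=a_.astype(int)
    m=((q[...,2]-q[...,0]>18)&(q[...,2]>1.5*q[...,0])&(abs(X[...,0]-.5)<.35)&(X[...,1]>-.35)&(X[...,1]<.75)&(X[...,2]<.2)).astype(np.uint8)
    n,l,st,ce=cv2.connectedComponentsWithStats(m)
    for i in range(1,n):
        if st[i,4]>4: print(c,st[i,4],ce[i],X[l==i].mean(0))
a2=np.clip(a.astype(float)*1.8,0,255).astype(np.uint8)
o=np.zeros((500,800,3),np.uint8)
o[:400,:400]=cv2.resize(a2[155:235,340:420],(400,400),interpolation=cv2.INTER_CUBIC)
o[:,400:]=cv2.resize(b[120:320,240:400],(400,500),interpolation=cv2.INTER_CUBIC)
cv2.imwrite("pics/l7.png",o)
E
```

```text
29.925 [ 0.46  -0.139  0.167] yaw 23.523288498111576 [1.481 5.485 4.909] [ 0.706 -0.204  0.139] 15.224368532603298 61.23098909854889 -0.758188525584174
side 17 [346.353 154.588] [ 0.431 -0.168  0.137]
side 46 [320.087 164.63 ] [ 0.541 -0.258  0.026]
```

View pics/l7.png

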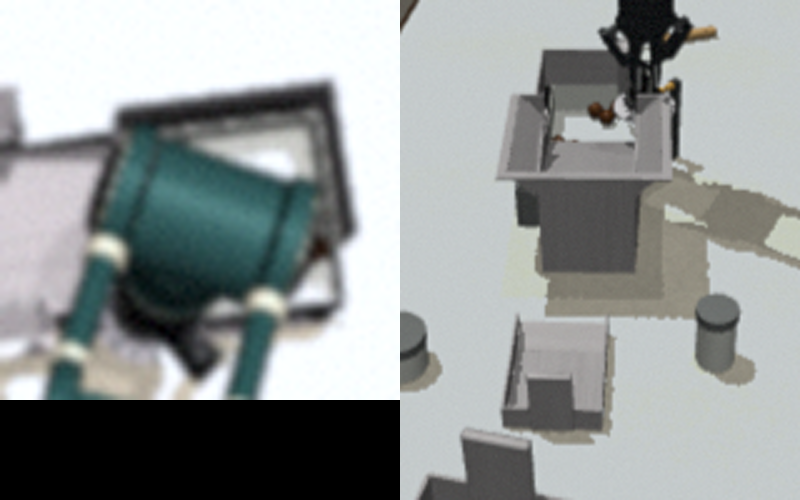

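The gate is open, tray stands upright and empty, several nuts lie in the tub (600,110); a brown spot at (558,138) needs checking – wait a little and measure it.

Request:
carry_out(series="0 0 0 0;0 0 0 0;0 0 0 0;0 0 0 0;0 0 0 0;0 0 0 0;0 0 0 0;0 0 0 0;0 0 0 0;0 0 0 0;0 0 0 0;0 0 0 0")

```text
time: 31.52
tool_pos: [0.4595, -0.139, 0.1672]
tcp_rot: [1.722, 2.627, 0.003]
wrist_force: [1.4, 4.2, 6.0]
width: 0.177
grip_force: 61.2
```

```bash
cat > spot.py <<'E'
from h import *
np.set_printoptions(precision=3,suppress=True)
b,e=eyes.read_camera("side");X=cloud("side",e);q=b.astype(int)
O=np.array([.520,-.048]);c,s=np.cos(np.radians(6)),np.sin(np.radians(6))
m=((q[...,2]-q[...,0]>8)&(q[...,2]>1.25*q[...,0])).astype(np.uint8);m[:, :290]=0;m[:,345:]=0;m[:145]=0;m[200:]=0
n,l,st,ce=cv2.connectedComponentsWithStats(m,connectivity=8)
for i in range(1,n):
    if st[i,4]>1:
        P_=np.median(X[l==i],0);d=P_[:2]-O;print(st[i,4],ce[i],P_,"counter",c*d[0]+s*d[1],-s*d[0]+c*d[1])
E
python3 spot.py; python3 st.py
```

```text
4 [343.5 155.5] [ 0.44  -0.145  0.147] counter -0.08988100784961522 -0.0878857940852737
54 [320.111 164.574] [ 0.541 -0.257  0.027] counter -0.0009691692412697114 -0.2100694560612861
6 [302.5   174.667] [ 0.596 -0.174  0.031] counter 0.06272850896131726 -0.13326952209457402
31.775 [ 0.46  -0.139  0.167] yaw 23.522951891019776 [1.14  5.346 5.293] [ 0.7   -0.215  0.134] 15.233340598442679 61.23053848743439 -0.7581828534034389
```

```bash
python3 - <<'E'
from h import *
np.set_printoptions(precision=3,suppress=True)
O=np.array([.520,-.048]);c,s=np.cos(np.radians(6)),np.sin(np.radians(6))
for cam in("side","top"):
    a,e=eyes.read_camera(cam);X=cloud(cam,e);k=eyes.get_calibration(cam)
    R=cv2.Rodrigues(np.array(k["rotation"],float))[0]
    for y in(-.065,-.04):
      for x in(-.055,-.04,-.02,0,.02,.04,.055):
        z=.129-.4245*(.086-y)+.018
        w=np.array([O[0]+c*x-s*y,O[1]+s*x+c*y,z]);p=np.array(k["K"])@(R.T@(w-np.array(k["position"])));u,v=np.round(p[:2]/p[2]).astype(int)
        print(cam,x,y,(u,v),"depth-expected",round(float(e[v,u]-p[2]),3),a[v,u])
E
```

```text
side -0.055 -0.065 (np.int64(333), np.int64(174)) depth-expected 0.137 [155 159 156]
side -0.04 -0.065 (np.int64(329), np.int64(174)) depth-expected 0.13 [200 201 195]
side -0.02 -0.065 (np.int64(323), np.int64(174)) depth-expected 0.123 [203 203 196]
side 0 -0.065 (np.int64(318), np.int64(174)) depth-expected 0.14 [205 204 198]
side 0.02 -0.065 (np.int64(312), np.int64(174)) depth-expected 0.143 [204 202 197]
side 0.04 -0.065 (np.int64(307), np.int64(174)) depth-expected 0.137 [203 203 196]
side 0.055 -0.065 (np.int64(303), np.int64(174)) depth-expected 0.079 [68 79 95]
side -0.055 -0.04 (np.int64(333), np.int64(176)) depth-expected 0.148 [155 153 152]
side -0.04 -0.04 (np.int64(329), np.int64(176)) depth-expected 0.149 [173 173 172]
side -0.02 -0.04 (np.int64(323), np.int64(175)) depth-expected 0.157 [199 198 192]
side 0 -0.04 (np.int64(317), np.int64(175)) depth-expected 0.159 [199 198 192]
side 0.02 -0.04 (np.int64(312), np.int64(175)) depth-expected 0.153 [198 198 192]
side 0.04 -0.04 (np.int64(306), np.int64(175)) depth-expected 0.151 [187 186 182]
side 0.055 -0.04 (np.int64(30
[... 473 characters left out ...]
nt64(360), np.int64(190)) depth-expected -0.448 [45 43 44]
top 0.055 -0.065 (np.int64(359), np.int64(187)) depth-expected 0.016 [89 86 89]
top -0.055 -0.04 (np.int64(357), np.int64(215)) depth-expected -0.463 [51 50 28]
top -0.04 -0.04 (np.int64(356), np.int64(211)) depth-expected -0.451 [56 56 48]
top -0.02 -0.04 (np.int64(356), np.int64(206)) depth-expected 0.025 [82 80 83]
top 0 -0.04 (np.int64(355), np.int64(201)) depth-expected 0.018 [105 101 105]
top 0.02 -0.04 (np.int64(354), np.int64(196)) depth-expected 0.019 [117 114 117]
top 0.04 -0.04 (np.int64(354), np.int64(191)) depth-expected 0.019 [119 114 119]
top 0.055 -0.04 (np.int64(353), np.int64(187)) depth-expected 0.013 [ 99  96 100]
```

The sight lines through the trough end reach the tub, so the trough is clear. The knob has turned about 72° and is held at 61 N. Handing in.

```bash
python3 -c "
from workcell import bot
print(bot.finish_job())"
```

```text
the job is handed in; nothing more can be done
None
```

I handed in the job at about 32 s of the 72 s: nuts tipped in with the gate shut, empty tray standing flat on the bench, and the gripper holding the knob at about 72° (third click) by tool turn, as clicks were not felt. The trough looked clear and no nut showed outside the counter, but part of the tub was hidden, so I did not count all eight nuts there, and the hand-in returned no verdict.

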